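# Open the argon lock-shield valve with the long T-key

### The arm

A 7-joint arm with a two-finger parallel gripper is mounted at the origin on the work surface. World frame = base frame: x ahead of the robot, y to its left, z up, the work surface at z = 0. Lengths are in m, angles in rad, forces in N, time in s.
With the tool pointing down it reaches from about 0.4 to 0.85 m from the base axis. Payload 6.9 kg.
Tool frame: the origin (TCP) lies midway between the tips of the shut fingers; the grasp point (between the pads) lies behind it (ctrl.pinch_z is the z of the grasp point in the tool frame, in m); z points along the fingers, y is the line along which they close (so a half turn about z gives the same grasp; the last joint's range is limited). The gripper opens to 85 mm and grips with 20 to 120 N. Pads are 22 mm wide; open, the fingers measure 114 mm over their backs; the gripper's body (76 mm by 85 mm) begins 54 mm behind the grasp point. The pads swing forward as they close: fully open they stand 13 mm farther back than shut.
Start: joints at [1.393, 0.507, -0.238, 1.5, 0.126, 1.149, -0.155], TCP at [0.174, -0.6, 0.201] pointing down, gripper open.
Joint ranges: [-3.08, 3.08], [-0.24, 2.05], [-1.43, 1.35], [0, 2.5], [-1.52, 4.66], [0.17, 1.96], [-2.89, 2.89]. Speed limits (rad/s): [2.39, 2.39, 3.14, 3.14, 3.14, 3.14, 3.14].

### API

Orientations are given as a unit quaternion [w, x, y, z].
In Python, from station import ctrl, get_state, vision, ticket, models gives the robot as it stands. Calls block until the motion is done:
- ctrl.movep(position, orientation): joint-space move of the TCP to a pose.
- ctrl.movel(position, frame=None, max_speed=0.15): straight line of the TCP; frame=None keeps the orientation; max_speed is the mean speed in m/s.
- ctrl.set_joints(angles): joint-space move.
- ctrl.ungrasp() and ctrl.close_gripper(force=None): open the fingers fully, or close them until they stop; force is the grip in N (None keeps the last).
- ctrl.pause(seconds).
- ctrl.ik(position, orientation): joint angles nearest the present ones, or None.
- get_state(): the state.
- vision.grab_frame(name): name is "scene" or "side" or "wrist"; returns (picture, depth): 400x640x3 uint8, blue, green, red; 400x640 float32, m along the optical axis (not along the pixel's ray), 0 where there is no reading.
- vision.camera_info(name): a dict with "mtx" (3x3 intrinsics, pixels), "R" (3x3) and "t" (3): a world point X has camera coordinates R X + t; the wrist camera has in their place "hand_eye" (4x4, takes a point from camera to tool coordinates, whose origin is the TCP and whose axes are the flange's). Camera axes: x right, y down, z forward; pixel columns grow to the right and rows downward; lengths in m; the calibration is good to about 2 mm. A picture is of the moment at which its call begins: read the wrist's pose just before it. camera_info takes no time and is no camera call.
A pose or a line that the arm cannot do raises ctrl.Unreachable and nothing moves.
- ticket.close_job(): hands the job in; it is judged then, once.
Trained networks look in the newest picture that a camera, given by its name, has taken for a name from the list of things; names that differ only in an ending like _2 or _b are one class to them, and where a whole thing is asked for, a point or a joint stands for the part that bears it (a point fixed in the world has none). Each returns a list of dicts, best first, with "p" (0 to 1); they miss things now and then, are a little off and sometimes report something else, mostly with a low value. They report only what shows in the picture. A call takes as long as a camera call.
- models.recognise(camera, target): "point" ([column, row] in pixels, amid what is visible of it).
- models.masks_of(camera, target): "mask" (400x640 bool, what is visible of it) and "point" ([column, row] in pixels, amid what is visible of it).
The state is a dict: "time": time; "qpos": joint angles; "qd": joint speeds; "tau": joint torques, N m; "tcp_pos": TCP position; "eef_rot": TCP orientation; "contact_force": force on the tool from outside, world axes, zero at the start; "wrist_torque": the same for the moment, N m; "width": finger opening in m; "gripper_force": force on a finger pad.
Only numpy, scipy, OpenCV 4.12 (cv2) and the standard library are available. Lean on these libraries where they do the work, as an engineer would, in place of code of your own. Each camera call takes 0.05 s, during which the arm holds its last target. There are 200 camera calls.

### The job

Open the argon supply to the spectrometer: take the T-key out of the white tube stand, lower it down the green-collared shield tube of the gas box until its socket is fully home over the square spindle at the bottom, and turn it a quarter turn anticlockwise, right to the stop. Leave the key standing fully home on the opened spindle, let go of it, so that the gas can be shut off in a hurry. Leave the helium (brown) and oxygen (white) valves shut and do not disturb the sample tubes, the tube rack or the bottle.

Things in the scene. Friction and masses are not known exactly. Their poses are not given: they have to be found in the camera images.
- key: T-key, 0.3 to 0.55 kg, 197 mm tall, standing in one hole of the stand at the start, bar turned anyhow. Origin at the centre of the socket's open lower end (the rim); z up along the 12 mm round shank; x along the crossbar. Socket square: 20.4 mm outside, 14.4 mm inside, 18 mm deep, flats parallel and square to the crossbar; about 0.2 rad of play either way on the spindle.
- key_bar (a point): middle of the key's crossbar, 190 mm above the rim; bar 120 mm long along the key's x, 14 mm square section (183 to 197 mm above the rim), steel with yellow sleeves on its ends
- stand: white tube stand, fixed, 100 x 100 x 50 mm block, origin under its centre, four holes 32 mm across and 42 mm deep (hole floor 8 mm above the bench) at x, y = +-24 mm; the key and two capped tubes stand in three of them
- gas_box: grey sheet-steel gas box, fixed, 150 mm (x) by 300 mm (y), top 115 mm above the bench, origin under its centre. Three shield tubes stand in it in a row along its y, 90 mm apart and 15 mm on the -x side of its middle; which gas is in which place varies
- argon_valve: argon valve: fixed vertical steel shield tube in the gas box, a dark green collar ring (60 mm outside, mouth 42 mm across, top 130 mm above the bench) round its mouth. Origin on the tube's axis at bench level; z up. Bore 42 mm straight from 130 down to 56 mm above the bench, then a taper to a guide bush of 31 mm bore from 40 down to 14 mm.
- argon_square (a point): on the argon tube's axis, 34 mm above the bench, where the flats of the spindle's 12 mm square begin; a cone-nosed round pilot (12 to 8 mm) stands 4 mm higher. A key resting on the square's corners has its rim here; fully home it is 14 mm lower. How the flats stand when shut differs every time, no reading gives it and it is hidden down the tube: it must be felt for.
- argon_gauge (a point): centre of the argon valve's own gauge (44 mm, white dial, red needle) on the box top, 60 mm from the tube's axis on its +x side; the needle turns about 170 degrees clockwise from shut to fully open
- helium_valve: helium valve: fixed vertical steel shield tube in the gas box, a brown collar ring (60 mm outside, mouth 42 mm across, top 130 mm above the bench) round its mouth. Origin on the tube's axis at bench level; z up. Otherwise like the argon valve.
- oxygen_valve: oxygen valve: fixed vertical steel shield tube in the gas box, a white collar ring (60 mm outside, mouth 42 mm across, top 130 mm above the bench) round its mouth. Origin on the tube's axis at bench level; z up. Otherwise like the argon valve.
- argon_spindle (a joint): argon spindle: 0 shut, 1.571 fully open against its stop; grows as it turns anticlockwise seen from above. It stays where it is left; turning it takes about 0.22 N m. It starts at 0 and says nothing about how the square's flats stand.
- helium_spindle (a joint): helium spindle, likewise: 0 shut (as it starts), 1.571 open
- oxygen_spindle (a joint): oxygen spindle, likewise: 0 shut (as it starts), 1.571 open
- tube1: capped sample tube, pale, blue cap, 34 mm across the cap, 115 mm tall, standing in the stand; origin under its centre
- tube2: the same with an orange cap
- rack: red rack of sample tubes behind the gas box, 69 x 153 x 102 mm, origin under its centre
- bottle: white bottle with a blue cap, 68 mm across, 160 mm tall, behind the stand, origin under its centre

How it is judged:
On the way, in this order (a step that is already met when the one before it is completed fails the run):
1. the key's socket is fully home over the argon square (horizontal distance between key and argon_valve below 0.008 m and z of key in the frame of argon_valve below 0.026 m and value of joint argon_spindle below 1 rad), for 0.1 s.
2. the argon valve is turned fully open by the key (value of joint argon_spindle above 1.47 rad and z of key in the frame of argon_valve below 0.028 m and horizontal distance between key and argon_valve below 0.008 m), for 0.1 s.
At the end, for the whole second after the job is handed in: The argon spindle is at its open stop (at least 1.47 of 1.571 rad), helium and oxygen are shut (under 0.1 rad), and the key stands released and at rest with its socket home over the argon square: rim within 8 mm of the tube's axis and under 26 mm above the bench, shank within 0.15 rad of upright (value of joint argon_spindle above 1.47 rad and value of joint each of helium_spindle, oxygen_spindle below 0.1 rad and horizontal distance between key and argon_valve below 0.008 m and z of key in the frame of argon_valve below 0.026 m and angle between key's own z axis and vertical below 0.15 rad and linear speed of key below 0.02 m/s and angular speed of key below 0.2 rad/s); the robot touches nothing.
It fails at once if the helium or oxygen valve is turned (over 0.2 rad) (value of joint any of helium_spindle, oxygen_spindle above 0.2 rad).
It fails at once if a sample tube, the rack or the bottle is shifted by more than 30 mm or tipped by more than 0.4 rad (distance of any of tube1, tube2, rack, bottle from where it was at the start of the episode above 0.03 m or angle between any of tube1, tube2, rack, bottle's own z axis and vertical above 0.4 rad).
It also fails if it takes over 54 s, if anything falls off the work surface, if the arm or the gripper's body presses on something with over 40 N, if the wrist force passes 120 N, or if a joint passes its speed limit or range.

## Working session

There is one attempt and no reset: what is moved stays moved. The work goes in short steps, each a Python script; the robot and the scene stay as the last script left them, time stands still between calls to the robot, and variables do not carry over. Pictures are saved under pics/ and viewed, at most 10 in all, crops included, and the job is handed in when it is done.

```bash
ls; mkdir -p pics; cat > h.py <<'E'
import numpy as np, cv2
from station import ctrl, get_state, vision, ticket, models
from scipy.spatial.transform import Rotation as Ro
def rot(q): return Ro.from_quat([q[1],q[2],q[3],q[0]]).as_matrix()
def quat(R):
    q=Ro.from_matrix(R).as_quat(); return [q[3],q[0],q[1],q[2]]
def down(th):  # tool z down, tool y (closing) at angle th in world
    y=np.array([np.cos(th),np.sin(th),0]); z=np.array([0,0,-1.]); return quat(np.c_[np.cross(y,z),y,z])
def cam(name):
    c=vision.camera_info(name); K=np.array(c['mtx'])
    if 'R' in c:
        R=np.array(c['R']); t=np.array(c['t']).ravel(); return K,R.T,-R.T@t
    s=get_state(); H=np.array(c['hand_eye']); T=np.eye(4); T[:3,:3]=rot(s['eef_rot']); T[:3,3]=s['tcp_pos']; M=T@H
    return K,M[:3,:3],M[:3,3]
def cloud(K,R,o,dep):
    v,u=np.mgrid[:dep.shape[0],:dep.shape[1]]
    p=np.stack([(u-K[0,2])/K[0,0]*dep,(v-K[1,2])/K[1,1]*dep,dep],-1)
    return p@R.T+o
def onplane(K,R,o,px,z):
    d=R@np.array([(px[0]-K[0,2])/K[0,0],(px[1]-K[1,2])/K[1,1],1]); return o+d*(z-o[2])/d[2]
E
cat > a.py <<'E'
from h import *
print(get_state(), ctrl.pinch_z)
ims=[]
for n in ['scene','side']:
    K,R,o=cam(n); im,dep=vision.grab_frame(n); cv2.imwrite(f'pics/{n}0.png',im); P=cloud(K,R,o,dep)
    np.savez(f'{n}0.npz',P=P,K=K,R=R,o=o,im=im)
    print(n,'o',o.round(3))
    for t in ['key','key_bar','stand','gas_box','argon_valve','argon_gauge','helium_valve','oxygen_valve','tube1','tube2','rack','bottle']:
        for d in models.masks_of(n,t)[:2]:
            m=d['mask']; q=P[m&(dep>0)]
            print(n,t,round(d['p'],2),np.round(d['point']),m.sum(),np.median(q,0).round(3) if len(q) else '',q.min(0).round(3) if len(q) else '',q.max(0).round(3) if len(q) else '')
E
python3 a.py
```

```text
pics
{'time': 0.0, 'qpos': array([ 1.39349714,  0.50830923, -0.23749632,  1.50113464,  0.12572905,
        1.14888396, -0.15475992]), 'qd': array([-1.93335399e-04, -1.24314107e-04, -2.08354634e-03, -3.65581074e-04,
       -4.71748940e-04, -4.35553985e-05, -1.79352040e-03]), 'tau': array([-1.60559230e-03, -6.20610809e+01, -2.18733698e+00, -2.49664432e+01,
        1.26624704e-02,  1.17903203e-02,  4.46794729e-05]), 'tcp_pos': array([ 0.17414902, -0.59967536,  0.20004587]), 'eef_rot': array([-8.57597846e-04,  9.90016201e-01,  1.40950913e-01, -1.59626050e-04]), 'contact_force': array([-0.31442024,  0.22880774, -0.8516281 ]), 'wrist_torque': array([0.00074693, 0.00517204, 0.01039216]), 'gripper_force': 0.0, 'width': 0.08563623835687952} -0.0187
scene o [ 1.012 -0.561  0.776]
scene key 0.65 [323. 152.] 426 [0.484 0.067 0.097] [ 0.36   0.058 -0.   ] [0.495 0.207 0.127]
scene key 0.61 [344. 132.] 674 [0.527 0.081 0.171] [ 0.298  0.049 -0.003] [0.579 0.355 0.209]
scene key_bar 0.76 [344. 135.] 621 [0.528 0.081 0.195] [ 0.298  0.049 -0.   ] [0.579 0.355 0.209]
scene stand 0.84 [337. 175.] 1390
[... 2214 characters left out ...]
0.149  0.133]
side oxygen_valve 0.76 [312. 232.] 1231 [ 0.527 -0.141  0.125] [ 0.481 -0.174  0.067] [ 0.592 -0.076  0.133]
side tube1 0.87 [218. 175.] 450 [0.465 0.114 0.105] [ 0.452  0.076 -0.003] [0.534 0.262 0.126]
side tube1 0.73 [231. 185.] 447 [0.474 0.066 0.105] [ 0.462  0.058 -0.   ] [0.522 0.21  0.127]
side tube2 0.87 [218. 175.] 450 [0.465 0.114 0.105] [ 0.452  0.076 -0.003] [0.534 0.262 0.126]
side tube2 0.73 [231. 185.] 447 [0.474 0.066 0.105] [ 0.462  0.058 -0.   ] [0.522 0.21  0.127]
side rack 0.57 [415. 269.] 4431 [ 0.65  -0.293  0.076] [ 0.61  -0.36  -0.003] [ 0.764 -0.158  0.106]
side bottle 0.77 [282. 155.] 1562 [0.616 0.091 0.09 ] [ 0.592  0.073 -0.002] [0.748 0.294 0.162]
```

View pics/scene0.png

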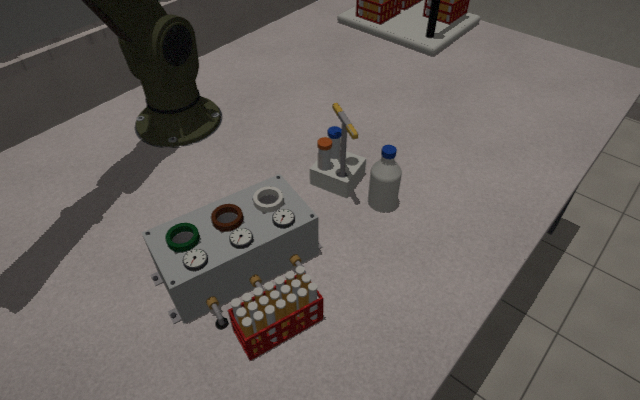

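```bash
cat > b.py <<'E'
from h import *
for n in ['scene','side']:
    d=np.load(f'{n}0.npz'); P=d['P'].reshape(-1,3); im=d['im'].reshape(-1,3)
    near=(abs(P[:,0]-.525)<.1)&(abs(P[:,1]-.08)<.09)
    b=P[near&(P[:,2]>.18)&(P[:,2]<.215)]
    c=b[:,:2].mean(0); u=np.linalg.svd(b[:,:2]-c,full_matrices=0)[2][0]; pr=(b[:,:2]-c)@u
    mid=c+u*(np.percentile(pr,1)+np.percentile(pr,99))/2
    print(n,'bar',len(b),mid.round(4),'ang',np.arctan2(u[1],u[0]).round(3),'len',np.ptp(pr).round(3),'z',np.percentile(b[:,2],[50,98]).round(3))
    s=P[near&(P[:,2]>.06)&(P[:,2]<.175)&(abs(P[:,:2]-mid).max(1)<.025)]
    print(' shank',len(s), s.mean(0).round(4) if len(s) else '')
    # collars : points at z~.130
    for x,y in [(.481,-.316),(.503,-.229),(.529,-.142)]:
        q=P[(np.hypot(P[:,0]-x,P[:,1]-y)<.045)&(abs(P[:,2]-.130)<.004)]
        from scipy.optimize import least_squares
        # annulus midradius fit 25.5mm
        f=least_squares(lambda p:np.hypot(q[:,0]-p[0],q[:,1]-p[1])-.0255,[x,y],loss='soft_l1',f_scale=.003)
        r=np.hypot(*(q[:,:2]-f.x).T)
        print(' collar',len(q),f.x.round(4),np.percentile(r,[2,50,98]).round(4),np.median(q[:,2]).round(4))
E
python3 b.py
```

```text
scene bar 326 [0.5258 0.0814] ang -0.518 len 0.121 z [0.205 0.208]
 shank 216 [0.5275 0.0815 0.1207]
 collar 439 [ 0.4661 -0.3107] [0.0178 0.0263 0.0589] 0.129
 collar 405 [ 0.4898 -0.2242] [0.0189 0.026  0.0566] 0.1295
 collar 378 [ 0.5152 -0.1383] [0.0182 0.0262 0.0571] 0.1294
side bar 562 [0.5234 0.0825] ang 2.616 len 0.12 z [0.203 0.207]
 shank 223 [0.5238 0.0821 0.1197]
 collar 570 [ 0.4643 -0.31  ] [0.0179 0.0259 0.0605] 0.1291
 collar 520 [ 0.4882 -0.2236] [0.0191 0.0261 0.0585] 0.1293
 collar 450 [ 0.5138 -0.1374] [0.0183 0.0263 0.0586] 0.1292
```

The picture shows the green (argon) collar at (182,237), the brown at (227,217) and the white at (268,199). The key bar is at (344,120), with the tubes at (325,147) and (335,135) and the bottle at (387,180). The network masks and the depth agree with it. Next I check wrist reach over the yaw range.

```bash
cat > c.py <<'E'
from h import *
for nm,p in [('key',[.5245,.082,.18]),('argon',[.465,-.3104,.19]),('argonhi',[.465,-.3104,.34])]:
    for th in np.arange(-3.2,3.3,.4):
        q=ctrl.ik(p,down(th)); print(nm,th.round(2), None if q is None else np.round(q,2))
for th in [1.05,1.05-np.pi]: print(th, np.round(ctrl.ik([.5245,.082,.3],down(th)),2))
E
python3 c.py
```

```text
key -3.2 [ 0.54  0.62 -1.22  1.77  0.62  1.21  2.22]
key -2.8 [-0.88  0.62  1.15  1.79 -0.62  1.15 -2.33]
key -2.4 [ 0.16  0.41 -0.52  1.78  0.24  1.02 -2.85]
key -2.0 [ 0.24  0.43 -0.65  1.78  0.3   1.03 -2.52]
key -1.6 [ 0.31  0.45 -0.77  1.78  0.36  1.06 -2.18]
key -1.2 [ 0.38  0.48 -0.87  1.78  0.41  1.08 -1.84]
key -0.8 [ 0.41  0.5  -0.93  1.77  0.45  1.1  -1.48]
key -0.4 [ 0.43  0.51 -0.97  1.77  0.47  1.11 -1.1 ]
key -0.0 [ 0.44  0.52 -1.    1.77  0.49  1.12 -0.72]
key 0.4 [ 0.48  0.55 -1.07  1.77  0.52  1.14 -0.36]
key 0.8 [ 0.51  0.58 -1.15  1.77  0.57  1.17 -0.01]
key 1.2 [ 0.54  0.62 -1.23  1.77  0.62  1.21  0.34]
key 1.6 [ 0.56  0.64 -1.28  1.77  0.65  1.23  0.7 ]
key 2.0 [ 0.54  0.62 -1.22  1.77  0.62  1.21  1.14]
key 2.4 [ 0.54  0.62 -1.22  1.77  0.62  1.21  1.54]
key 2.8 [ 0.54  0.62 -1.22  1.77  0.62  1.21  1.94]
key 3.2 [-0.88  0.62  1.15  1.79 -0.62  1.15 -2.62]
argon -3.2 [ 0.45  0.41  0.14  1.7  -0.06  1.04 -2.59]
argon -2.8 [ 0.52  0.41  0.04  1.7  -0.02  1.04 -2.24]
argon -2.4 [ 0.58  0.41 -0.06  1.7   0.03  1.04 -1.88]
argon -2.0 [ 0.65  0.41 -0.16  1.69  0.07 
[... 1093 characters left out ...]
  1.41  0.16  1.42 -0.42]
argonhi -0.4 [ 0.93  0.36 -0.59  1.41  0.2   1.43 -0.05]
argonhi -0.0 [ 0.99  0.37 -0.68  1.41  0.23  1.44  0.31]
argonhi 0.4 [ 1.04  0.38 -0.76  1.41  0.26  1.45  0.68]
argonhi 0.8 [ 1.08  0.4  -0.84  1.41  0.3   1.46  1.04]
argonhi 1.2 [ 1.13  0.42 -0.94  1.41  0.34  1.48  1.4 ]
argonhi 1.6 [ 1.17  0.45 -1.04  1.41  0.38  1.5   1.76]
argonhi 2.0 [ 1.25  0.51 -1.22  1.41  0.48  1.55  2.06]
argonhi 2.4 [ 1.25  0.51 -1.22  1.41  0.48  1.55  2.46]
argonhi 2.8 [-0.11  0.51  1.15  1.42 -0.47  1.5  -2.46]
argonhi 3.2 [ 0.52  0.32  0.03  1.42 -0.01  1.4  -2.53]
1.05 [ 0.59  0.53 -1.32  1.56  0.52  1.46  0.29]
-2.0915926535897933 [ 0.37  0.36 -0.83  1.56  0.27  1.33 -2.59]
```

```bash
cat > d.py <<'E'
from h import *
ctrl.movel([.174,-.6,.36],max_speed=.3)
ctrl.movep([.5245,.082,.33],down(1.05))
K,R,o=cam('wrist'); im,dep=vision.grab_frame('wrist'); cv2.imwrite('pics/w1.png',im)
P=cloud(K,R,o,dep)[dep>0].reshape(-1,3)
b=P[(abs(P[:,2]-.205)<.006)&(np.hypot(P[:,0]-.5245,P[:,1]-.082)<.075)]
r=cv2.minAreaRect((b[:,:2]*1000).astype(np.float32)); print(len(b),r,np.median(b[:,2]))
s=get_state(); print(s['time'],s['tcp_pos'],s['qpos'].round(2),s['contact_force'])
E
python3 d.py
```

```text
2121 ((524.0636596679688, 86.11972045898438), (14.521418571472168, 120.90066528320312), 59.84141159057617) 0.2054882771929094
4.7417 [0.52479825 0.0810831  0.32980301] [ 0.6   0.53 -1.38  1.5   0.52  1.54  0.28] [-0.38750713 -0.38209663 -0.22764521]
```

View pics/w1.png

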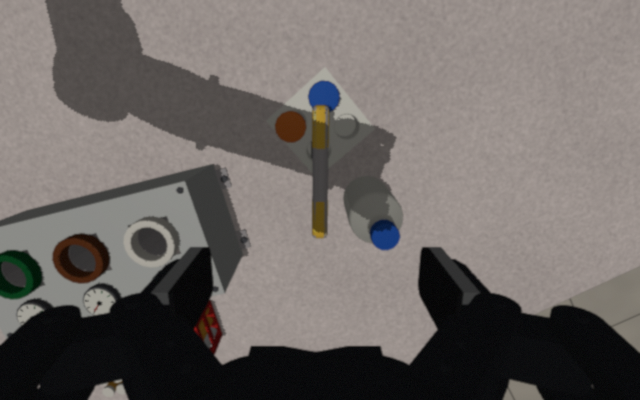

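The wrist view shows the bar from (320,110) to (320,237), lined up with the fingers' plane. The tubes sit at (322,97) and (291,126), and the bottle is clear. I grasp and lift.

```bash
cat > e.py <<'E'
from h import *
q=down(1.044)
ctrl.movel([.5243,.0835,.179],frame=q,max_speed=.15) if False else ctrl.movel([.5243,.0835,.179],max_speed=.15)
ctrl.close_gripper(force=90)
s=get_state(); print(s['time'],s['tcp_pos'],s['width'],s['gripper_force'],s['contact_force'])
p=s['tcp_pos'].copy(); p[2]=.345
ctrl.movel(p,max_speed=.15)
s=get_state(); print(s['time'],s['tcp_pos'],s['width'],s['gripper_force'],s['contact_force'],s['wrist_torque'])
ctrl.movep([.465,-.3104,.345],down(0.0))
s=get_state(); print(s['time'],s['tcp_pos'],s['qpos'].round(2),s['contact_force'])
for n in ['scene','side']:
    K,R,o=cam(n); im,dep=vision.grab_frame(n); cv2.imwrite(f'pics/{n}1.png',im); P=cloud(K,R,o,dep)[dep>0].reshape(-1,3)
    near=np.hypot(P[:,0]-.465,P[:,1]+.3104)<.04
    for lo,hi in [(.16,.18),(.18,.22),(.22,.26),(.26,.30)]:
        w=P[near&(P[:,2]>lo)&(P[:,2]<hi)]; print(n,lo,len(w),np.median(w,0).round(4), np.ptp(w,0).round(3) if len(w) else '')
E
python3 e.py
```

```text
6.6667 [0.52428526 0.08351473 0.17898417] -0.00014831293965695787 0.0 [-0.85064925 -0.84346494  0.14968216]
7.925 [0.524026   0.08320482 0.34423661] 0.00029557720180182194 0.0 [ 0.37272314 -0.13251834 -0.61765893] [-0.09225383  0.01073233 -0.05783357]
9.4 [ 0.46575612 -0.30864309  0.34525496] [ 1.23  0.49 -1.17  1.4   0.45  1.54  0.09] [0.73356531 0.57442348 0.14962151]
scene 0.16 0 [nan nan nan] 
scene 0.18 0 [nan nan nan] 
scene 0.22 0 [nan nan nan] 
scene 0.26 0 [nan nan nan] 
side 0.16 0 [nan nan nan] 
side 0.18 0 [nan nan nan] 
side 0.22 0 [nan nan nan] 
side 0.26 0 [nan nan nan]
  return _methods._mean(a, axis=axis, dtype=dtype,
  ret = um.true_divide(
```

```bash
cat > f.py <<'E'
from h import *
a=cv2.imread('pics/scene1.png'); b=cv2.imread('pics/side1.png')
cv2.imwrite('pics/both1.png',np.vstack([a[:300,100:500],b[50:350,150:550]]))
for n in ['scene','side']:
    K,R,o=cam(n); im,dep=vision.grab_frame(n); P=cloud(K,R,o,dep)
    d=models.masks_of(n,'key')
    for e in d[:2]:
        q=P[e['mask']&(dep>0)]; print(n,e['p'],e['point'],np.median(q,0))
    P=P.reshape(-1,3)
    b=P[(P[:,2]>.18)&(P[:,2]<.215)&(abs(P[:,0]-.525)<.1)&(abs(P[:,1]-.08)<.09)]
    if len(b): print(cv2.minAreaRect((b[:,:2]*1000).astype(np.float32)),np.percentile(b[:,2],[50,98]))
E
python3 f.py
```

```text
scene 0.87 [343.7, 129.4] [0.52802867 0.08048644 0.19719677]
scene 0.67 [386.1, 184.1] [0.6380265  0.08882405 0.09073845]
((526.077392578125, 83.34980773925781), (14.887812614440918, 119.13642883300781), 59.77803421020508) [0.20466858 0.2074278 ]
side 0.82 [247.7, 141.7] [0.52315521 0.08173928 0.19787478]
((524.6581420898438, 84.32679748535156), (16.590301513671875, 120.0104751586914), 59.203697204589844) [0.20300009 0.20696152]
```

View pics/both1.png

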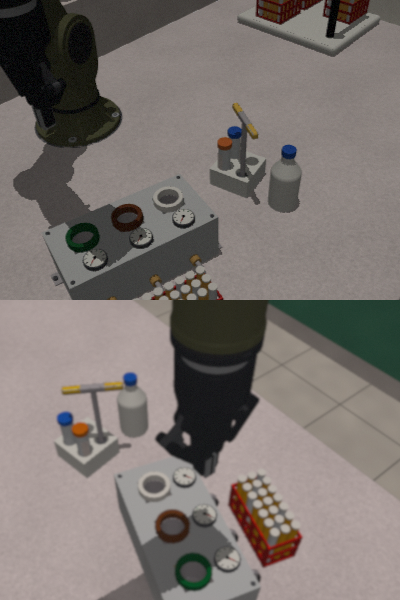

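The key still stands untouched, with its bar at (344,129) in the scene picture, and the fingers closed on nothing. I measure where the fingertips really are against the reported TCP.

```bash
cat > g.py <<'E'
from h import *
s=get_state(); print(s['time'],s['tcp_pos'],s['width'],s['eef_rot'].round(3))
for n in ['scene','side']:
    K,R,o=cam(n); im,dep=vision.grab_frame(n); P=cloud(K,R,o,dep)
    px=K@(R.T@(s['tcp_pos']-o)); px=(px[:2]/px[2]).round().astype(int); print(n,'tcp px',px)
    c=im[max(px[1]-100,0):px[1]+100,max(px[0]-100,0):px[0]+100].copy()
    cv2.circle(c,tuple(int(v) for v in (px-np.maximum(px-100,0))),4,(0,0,255),1)
    cv2.imwrite(f'pics/tip_{n}.png',cv2.resize(c,(400,400)))
    Q=P[dep>0].reshape(-1,3); w=Q[(np.hypot(Q[:,0]-.466,Q[:,1]+.309)<.1)&(Q[:,2]>.16)]
    w=w[np.argsort(w[:,2])]; print(len(w),w[:5].round(3),w[50:55].round(3))
a=cv2.hconcat([cv2.imread('pics/tip_scene.png'),cv2.imread('pics/tip_side.png')]); cv2.imwrite('pics/tips.png',a)
E
python3 g.py
```

```text
9.7 [ 0.46537503 -0.30966979  0.34507309] 3.5059808861142695e-05 [0.    0.707 0.708 0.   ]
scene tcp px [152 142]
6336 [[ 0.472 -0.311  0.376]
 [ 0.471 -0.312  0.376]
 [ 0.471 -0.315  0.376]
 [ 0.472 -0.308  0.376]
 [ 0.472 -0.314  0.376]] [[ 0.463 -0.322  0.384]
 [ 0.479 -0.308  0.384]
 [ 0.474 -0.318  0.384]
 [ 0.472 -0.317  0.384]
 [ 0.467 -0.321  0.384]]
side tcp px [354 237]
18462 [[ 0.459 -0.317  0.376]
 [ 0.459 -0.315  0.377]
 [ 0.46  -0.319  0.378]
 [ 0.47  -0.32   0.378]
 [ 0.459 -0.317  0.378]] [[ 0.453 -0.306  0.385]
 [ 0.46  -0.32   0.385]
 [ 0.454 -0.316  0.385]
 [ 0.459 -0.316  0.385]
 [ 0.459 -0.32   0.385]]
```

View pics/tips.png

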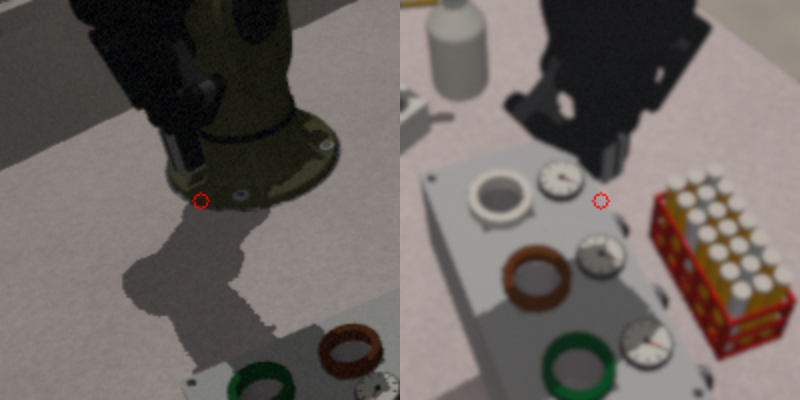

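The real fingertips are at z ≈ 0.376 while the reported TCP is at 0.345. The reported TCP therefore lies about 31 mm beyond the real tips, and the fingers closed just above the bar. I correct for the offset and regrasp, with a check.

```bash
cat > e2.py <<'E'
from h import *
ctrl.ungrasp()
ctrl.movep([.525,.0843,.25],down(1.044))
ctrl.movel([.525,.0843,.148],max_speed=.12)
s=get_state(); print(s['time'],s['tcp_pos'],s['contact_force'])
ctrl.close_gripper(force=90)
s=get_state(); print(s['time'],s['tcp_pos'],s['width'],s['gripper_force'],s['contact_force'])
if .01<s['width']<.02:
    p=s['tcp_pos'].copy(); p[2]=.30
    ctrl.movel(p,max_speed=.12)
    s=get_state(); print(s['time'],s['tcp_pos'],s['width'],s['gripper_force'],s['contact_force'],s['wrist_torque'])
E
python3 e2.py
```

```text
13.1 [0.52544409 0.08458518 0.14868276] [-0.05783655  0.7990317   0.56544542]
13.7583 [0.5252997  0.08463999 0.14832829] 0.012795569331141135 88.14945459365845 [0.07208748 0.34529481 3.51112432]
15.175 [0.52498887 0.0843573  0.29930347] 0.012487271444307654 87.70764112472534 [ 0.59809043  0.91853394 -4.17949663] [-0.01744851  0.05982492 -0.02545923]
```

```bash
cat > m.py <<'E'
from h import *
def shank(c):
    "axis of the held shank seen by both cameras: near-surface centroid pushed 12/2*~.8 mm away from camera"
    out={}
    for n in ['scene','side']:
        K,R,o=cam(n); im,dep=vision.grab_frame(n); P=cloud(K,R,o,dep)[dep>0].reshape(-1,3)
        near=np.hypot(P[:,0]-c[0],P[:,1]-c[1])<.03
        for lo,hi in [(.165,.18),(.19,.22),(.22,.25),(.25,.29)]:
            w=P[near&(P[:,2]>lo)&(P[:,2]<hi)]
            if len(w)<5: continue
            m=np.median(w,0); v=m[:2]-o[:2]; v/=np.hypot(*v)
            print(n,lo,len(w),(m[:2]+v*(.0105 if lo<.17 else .005)).round(4),m[2].round(3))
E
cat > g2.py <<'E'
from m import *
ctrl.movep([.465,-.3104,.30],down(0.0))
s=get_state(); print(s['time'],s['tcp_pos'],s['qpos'].round(2),s['contact_force'])
shank([.465,-.3104])
im,_=vision.grab_frame('side'); cv2.imwrite('pics/s2.png',im[100:400,200:500])
E
python3 g2.py
```

```text
16.6583 [ 0.46592897 -0.30846453  0.30026659] [ 1.19  0.48 -1.06  1.49  0.42  1.41  0.12] [-0.04935738  0.45400532 -3.95055446]
scene 0.165 94 [ 0.4669 -0.3077] 0.173
scene 0.19 169 [ 0.4671 -0.3087] 0.197
scene 0.22 104 [ 0.4668 -0.3085] 0.235
scene 0.25 147 [ 0.4667 -0.3083] 0.271
side 0.165 87 [ 0.465  -0.3088] 0.172
side 0.19 196 [ 0.466  -0.3079] 0.196
side 0.22 92 [ 0.4661 -0.3075] 0.237
side 0.25 142 [ 0.4665 -0.3073] 0.271
```

View pics/s2.png

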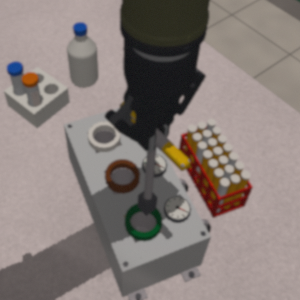

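The key hangs upright over the green collar (shank foot at crop (147,203), collar at (145,222)). I lower it in guarded steps.

```bash
cat > l.py <<'E'
from h import *
import json
def save(**k): json.dump(k,open('st.json','w'))
def load(): return json.load(open('st.json'))
def lower(xy,th,z0,zend,step,fmax=12,verbose=True):
    "guarded descent, following sideways forces; returns xy, z, contact"
    xy=np.array(xy,float); z=z0
    while z>zend+1e-6:
        z=max(z-step,zend); ctrl.movel([*xy,z],frame=down(th),max_speed=.06)
        s=get_state(); f=s['contact_force']; fz=f[2]+4.2
        if verbose: print(round(s['time'],2),z.__round__(4),s['tcp_pos'].round(4),f.round(1),s['wrist_torque'].round(2))
        if np.hypot(*f[:2])>5: xy=xy+np.clip(f[:2]*8e-5,-.001,.001)
        if fz>fmax: return xy,z,True
    return xy,z,False
E
cat > i.py <<'E'
from l import *
xy=[.4648,-.3105]; 
ctrl.movel([*xy,.205],frame=down(0.),max_speed=.1)
s=get_state(); print(s['time'],s['tcp_pos'].round(4),s['contact_force'].round(1))
xy,z,c=lower(xy,0.,.205,.160,.004)
print(xy,z,c); save(xy=list(xy),z=z,th=0.)
E
python3 i.py
```

```text
17.9083 [ 0.4653 -0.3105  0.2056] [ 0.1  0.9 -3.2]
18.16 0.201 [ 0.4647 -0.3106  0.201 ] [-0.1  0.2 -3.7] [ 0.02 -0.01 -0.02]
18.41 0.197 [ 0.4646 -0.3105  0.1967] [ 0.3 -0.1 -4.1] [-0.   -0.01  0.01]
18.66 0.193 [ 0.4646 -0.3105  0.1927] [ 0.2 -0.2 -3.4] [ 0.01  0.05 -0.02]
18.91 0.189 [ 0.4646 -0.3105  0.1887] [-0.7 -0.7 -3.6] [ 0.04 -0.05 -0.03]
19.16 0.185 [ 0.4646 -0.3104  0.1847] [-0.4  0.5 -3.5] [-0.02  0.   -0.  ]
19.41 0.181 [ 0.4644 -0.3104  0.1806] [-0.3  0.4 -3.7] [0.18 0.23 0.04]
19.66 0.177 [ 0.4643 -0.3104  0.1766] [-0.6  0.5 -4.7] [ 0.21  0.48 -0.03]
19.91 0.173 [ 0.4652 -0.3106  0.1736] [-2.3 -0.2  4.3] [0.18 0.9  0.03]
20.16 0.169 [ 0.4673 -0.3108  0.1722] [-3.8  1.7 21.2] [0.37 1.42 0.02]
[ 0.4648 -0.3105] 0.16899999999999996 True
```

```bash
cat > j.py <<'E'
from l import *
xy=np.array([.4641,-.3102]); th=0.
home=False
for k in range(7):
    th-=.25
    ctrl.movel([*xy,.178],frame=down(th),max_speed=.02)
    _,z,c=lower(xy,th,.178,.166,.006,fmax=10,verbose=False)
    s=get_state(); f=s['contact_force']
    print(round(s['time'],2),'th',round(th,2),'cmd',round(z,4),s['tcp_pos'].round(4),f.round(1),s['wrist_torque'].round(2),c)
    if not c and s['tcp_pos'][2]<.1685: home=True; break
if home:
    xy,z,c=lower(xy,th,.166,.159,.0035,fmax=12)
print(home,xy,z,c); save(xy=list(xy),z=z,th=th)
E
python3 j.py
```

```text
21.01 th -0.25 cmd 0.172 [ 0.4652 -0.3104  0.1728] [-2.3 -0.3  8.2] [0.2  0.94 0.02] True
21.96 th -0.5 cmd 0.166 [ 0.4636 -0.31    0.1652] [-2.6 -0.  -5.2] [0.28 0.75 0.01] False
22.21 0.1625 [ 0.4638 -0.3101  0.1621] [-2.4  1.3 -4.8] [ 0.24  0.93 -0.02]
22.46 0.159 [ 0.465  -0.3103  0.1601] [-3.4  1.4  6. ] [0.41 1.27 0.02]
True [ 0.4641 -0.3102] 0.159 False
```

```bash
cat > k.py <<'E'
from l import *
d=load(); xy=np.array(d['xy']); th=d['th']; n=0
while th<1.75:
    st=.1 if th<.7 else .06
    th+=st; ctrl.movel([*xy,.160],frame=down(th),max_speed=.05); n+=1
    s=get_state(); f=s['contact_force']; m=s['wrist_torque']
    if n%3==1 or th>.7: print(round(s['time'],2),round(th,2),s['tcp_pos'].round(4),f.round(1),m.round(2),s['width'].round(4))
    if abs(m[2])>.75 or s['time']>42: break
save(xy=list(xy),z=.160,th=th)
E
python3 k.py
```

```text
Traceback (most recent call last):
  File "k.py", line 7, in <module>
    if n%3==1 or th>.7: print(round(s['time'],2),round(th,2),s['tcp_pos'].round(4),f.round(1),m.round(2),s['width'].round(4))
                                                                                                         ^^^^^^^^^^^^^^^^
AttributeError: 'float' object has no attribute 'round'
```

```bash
sed -i "s/s\['width'\].round(4)/round(s['width'],4)/; s/th=d\['th'\]/th=d['th']+.1/" k.py; python3 k.py
```

```text
22.96 -0.3 [ 0.4643 -0.3103  0.1602] [-3.5  0.1  2.5] [0.4  1.18 0.03] 0.0124
23.71 -0.0 [ 0.4643 -0.3103  0.1602] [-3.1  0.8  4.7] [ 0.25  1.31 -0.11] 0.0124
24.46 0.3 [ 0.4644 -0.3102  0.1602] [-3.   1.1  5.3] [ 0.21  1.19 -0.17] 0.0127
25.21 0.6 [ 0.4645 -0.3101  0.1602] [-3.   1.3  5.6] [ 0.19  1.1  -0.15] 0.0126
25.71 0.76 [ 0.4646 -0.3101  0.1602] [-2.1  0.   4.4] [ 0.23  1.07 -0.2 ] 0.0124
25.96 0.82 [ 0.4646 -0.31    0.1602] [-3.2  0.4  5.4] [ 0.24  1.05 -0.22] 0.0123
26.21 0.88 [ 0.4646 -0.31    0.1602] [-2.8  0.5  4.7] [ 0.27  1.11 -0.16] 0.0122
26.46 0.94 [ 0.4646 -0.31    0.1602] [-2.9  0.7  4.5] [ 0.28  1.09 -0.15] 0.0122
26.71 1.0 [ 0.4646 -0.31    0.1602] [-2.9 -0.3  4.7] [ 0.3   1.   -0.16] 0.0122
26.96 1.06 [ 0.4646 -0.31    0.1602] [-3.3  0.7  5.6] [ 0.32  1.09 -0.21] 0.012
27.21 1.12 [ 0.4646 -0.31    0.1602] [-2.2  0.9  5.1] [ 0.32  1.05 -0.18] 0.0121
27.46 1.18 [ 0.4646 -0.31    0.1602] [-4.3  1.8  5.2] [ 0.33  0.98 -0.14] 0.0123
27.71 1.24 [ 0.4646 -0.31    0.1602] [-2.9  1.2  5.6] [ 0.36  0.96 -0.18] 0.0123
27.96 1.3 [ 0.4646 -0.3099  0.1602] [-2.5  1.2  5.2] [ 0.35  1.03 -0.15] 0.0121
28.21 1.36 [ 0.4646 -0.3099  0.1602] [-2.7  1.5  3.7] [ 0.34  1.05 -0.21] 0.0123
28.46 1.42 [ 0.4646 -0.3099  0.1602] [-1.8  1.2  5. ] [ 0.34  1.01 -0.18] 0.0123
28.71 1.48 [ 0.4646 -0.3099  0.1602] [-2.5  2.2  5. ] [ 0.33  0.99 -0.12] 0.0124
28.96 1.54 [ 0.4646 -0.31    0.1602] [-2.   0.8  5.5] [ 0.4   0.89 -0.12] 0.0123
29.21 1.6 [ 0.4646 -0.31    0.1602] [-2.1  0.7  5.3] [ 0.36  0.91 -0.22] 0.0123
29.46 1.66 [ 0.4646 -0.31    0.1602] [-2.1  1.3  5.8] [ 0.4   1.   -0.13] 0.0124
29.71 1.72 [ 0.4646 -0.3099  0.1602] [-3.7  1.3  5.2] [ 0.41  0.92 -0.08] 0.0123
29.96 1.78 [ 0.4646 -0.3098  0.1602] [-2.4  0.7  4.6] [0.43 1.04 0.07] 0.0123
```

```bash
cat > n.py <<'E'
from h import *
s=get_state(); R=rot(s['eef_rot']); print(s['time'],s['qpos'].round(2),'th',np.arctan2(R[1,1],R[0,1]).round(3),s['wrist_torque'].round(2))
im,_=vision.grab_frame('side'); im2,_=vision.grab_frame('scene')
a=cv2.resize(im[200:380,270:450],(400,400),interpolation=3); b=cv2.resize(im2[150:290,120:260],(400,400),interpolation=3)
cv2.imwrite('pics/n.png',cv2.hconcat([a,b]))
E
python3 n.py
```

```text
29.9583 [ 1.29  0.77 -1.38  1.73  0.79  1.32  1.52] th 1.78 [0.43 1.04 0.07]
```

View pics/n.png

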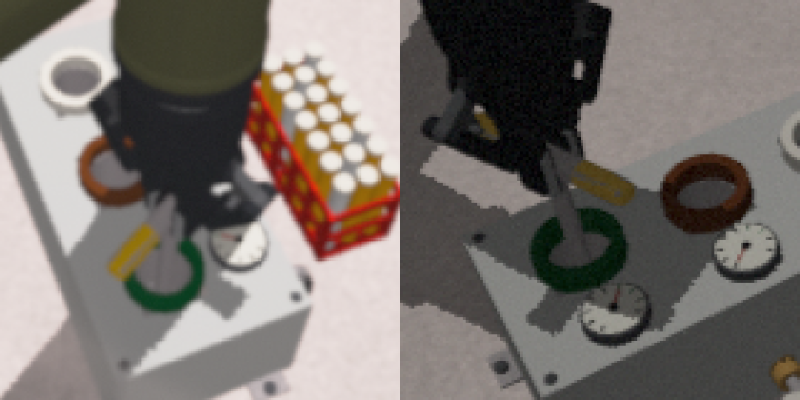

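The helium needle (745,243) points down-left. The argon needle (614,300) has swung to roughly up-right, so the valve is about open. I measure the needle angles and the bar direction numerically.

```bash
cat > o.py <<'E'
from h import *
def look(im,P,tag):
    i=im.astype(int); red=(i[...,2]-np.maximum(i[...,1],i[...,0])>35)&(abs(P[...,2]-.122)<.015)
    a=-.281
    for nm,c in [('argon',(.4652,-.3103)),('helium',(.489,-.2239)),('oxygen',(.5145,-.1378))]:
        g=np.array(c)+.06*np.array([np.cos(a),np.sin(a)])
        w=P[red&(np.hypot(P[...,0]-g[0],P[...,1]-g[1])<.021)]
        dial=P[(np.hypot(P[...,0]-g[0],P[...,1]-g[1])<.03)&(i.min(-1)>110)&(abs(P[...,2]-.122)<.012)]
        gc=dial[:,:2].mean(0) if len(dial)>20 else g
        if len(w): m=(w[:,:2]-gc).mean(0); print(tag,nm,len(w),'centre',gc.round(4),'needle dir',np.degrees(np.arctan2(m[1],m[0])).round(0),'r',np.hypot(*m).round(4))
for n in ['scene','side']:
    d=np.load(f'{n}0.npz'); look(d['im'],d['P'],n+' start')
    K,R,o=cam(n); im,dep=vision.grab_frame(n); P=cloud(K,R,o,dep); look(im,P,n+' now')
    i=im.astype(int); ye=(np.minimum(i[...,1],i[...,2])-i[...,0]>40)&(P[...,2]>.18)&(P[...,2]<.24)&(np.hypot(P[...,0]-.465,P[...,1]+.31)<.09)
    y=P[ye]-[.4648,-.3102,0]
    for sgn in (1,-1):
        q=y[sgn*(y[:,0]*.98+y[:,1]*.2)>0]
        if len(q)>8: m=q.mean(0); print(n,'bar end',len(q),m.round(4),np.arctan2(m[1],m[0]).round(2),'z top',np.percentile(q[:,2],95).round(4))
E
python3 o.py
```

```text
scene start argon 1 centre [ 0.5252 -0.3288] needle dir -95.0 r 0.0054
scene start oxygen 1 centre [ 0.5737 -0.1574] needle dir -108.0 r 0.0045
scene now oxygen 2 centre [ 0.5739 -0.1562] needle dir -96.0 r 0.0049
scene bar end 55 [0.0408 0.0052 0.2156] 0.13 z top 0.2179
side bar end 207 [-0.0444 -0.0092  0.2161] -2.94 z top 0.2188
```

```bash
cat > p.py <<'E'
from h import *
import sys
def dial(K,R,o,im,c,z=.125,h=.03,N=260):
    w=[[c[0]-h,c[1]+h,z],[c[0]+h,c[1]+h,z],[c[0]+h,c[1]-h,z],[c[0]-h,c[1]-h,z]]
    px=np.array([(lambda v:v[:2]/v[2])(K@(R.T@(np.array(p)-o))) for p in w],np.float32)
    M=cv2.getPerspectiveTransform(px,np.float32([[0,0],[N,0],[N,N],[0,N]])); return cv2.warpPerspective(im,M,(N,N),flags=2)
A=(.5245,-.328); rows=[]
for n in ['scene','side']:
    K,R,o=cam(n); im,_=vision.grab_frame(n); d=np.load(f'{n}0.npz')['im']
    rows.append(cv2.hconcat([dial(K,R,o,d,A),dial(K,R,o,im,A),dial(K,R,o,im,(.5475,-.242))]))
out=cv2.vconcat(rows); cv2.imwrite(sys.argv[1],out)
E
python3 p.py pics/dial.png
```

```text
(no output)
```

View pics/dial.png

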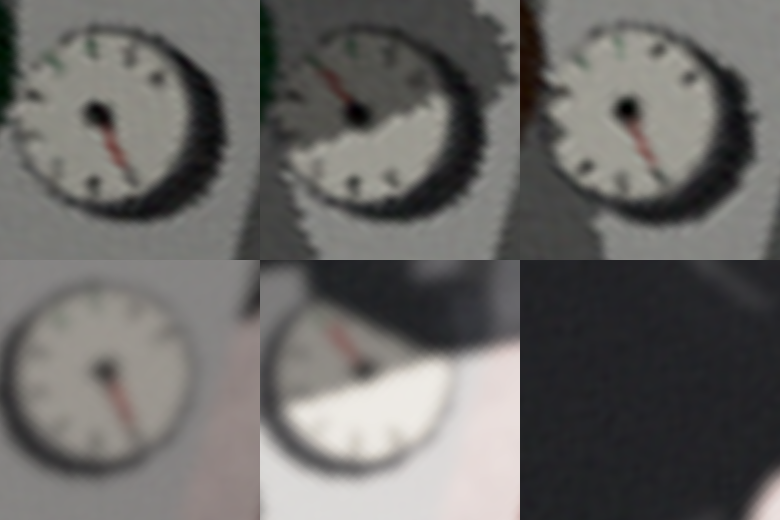

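Seen from above, the argon needle has gone from −64° to 128°, a clockwise swing of about 168°. Both cameras agree, so the valve is practically open. I nudge it to confirm the stop, then unload, release and retreat.

```bash
cat > q.py <<'E'
from l import *
d=load(); xy=np.array(d['xy']); th=d['th']
for k in range(5):
    try: ctrl.movel([*xy,.160],frame=down(th+.05),max_speed=.05)
    except ctrl.Unreachable as e: print('unreach',e); break
    th+=.05; s=get_state(); m=s['wrist_torque']; R=rot(s['eef_rot'])
    print(round(s['time'],2),round(th,2),np.arctan2(R[1,1],R[0,1]).round(3),m.round(2),s['qpos'].round(2)[[2,6]])
    if abs(m[2])>.6: break
save(xy=list(xy),z=.160,th=th)
E
python3 q.py; python3 p.py pics/dial2.png; python3 - <<'E'
import cv2; a=cv2.imread('pics/dial2.png'); cv2.imwrite('pics/dial2c.png',a[:,:520])
E
```

```text
30.51 1.83 1.829 [ 0.46  1.01 -0.11] [-1.38  1.57]
30.76 1.88 1.88 [0.38 0.98 0.19] [-1.38  1.62]
31.01 1.93 1.929 [0.42 0.9  0.01] [-1.39  1.67]
31.26 1.98 1.98 [0.46 0.93 0.24] [-1.39  1.72]
31.51 2.03 2.03 [0.44 0.91 0.15] [-1.39  1.77]
```

View pics/dial2c.png

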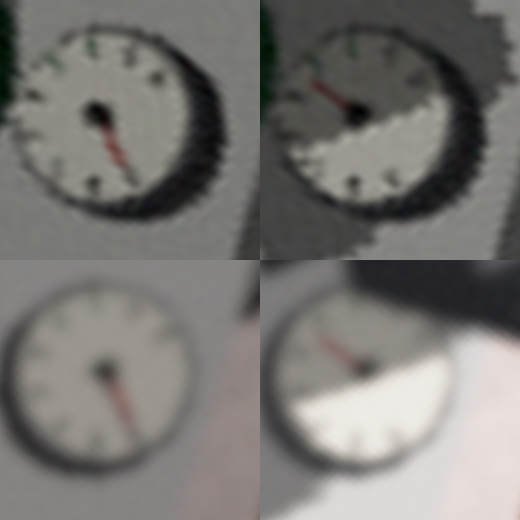

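```bash
cat > r.py <<'E'
from h import *
s=get_state(); R0=rot(s['eef_rot']); print('gripper-> bar',(np.arctan2(R0[1,1],R0[0,1])-np.pi/2).round(3),s['width'],s['gripper_force'],s['wrist_torque'].round(2),s['contact_force'].round(1))
ims=[]
for n in ['scene','side']:
    K,R,o=cam(n); im,dep=vision.grab_frame(n); P=cloud(K,R,o,dep); i=im.astype(int)
    ye=(np.minimum(i[...,1],i[...,2])-i[...,0]>25)&(P[...,2]>.19)&(P[...,2]<.235)&(np.hypot(P[...,0]-.465,P[...,1]+.31)<.075)
    y=P[ye]; l,lab=cv2.connectedComponents(ye.astype(np.uint8))
    for k in range(1,l):
        q=P[lab==k]
        if len(q)<10: continue
        t=q[q[:,2]>np.percentile(q[:,2],40)]
        r=cv2.minAreaRect((t[:,:2]*1000).astype(np.float32)); m=t.mean(0)
        u=np.linalg.svd(t[:,:2]-t[:,:2].mean(0),full_matrices=0)[2][0]
        print(n,len(q),m.round(4),'about axis',np.arctan2(m[1]+.3102,m[0]-.4648).round(3),'far',np.hypot(t[:,0]-.4648,t[:,1]+.3102).max().round(3),'line',np.arctan2(u[1],u[0]).round(3),'ztop',np.percentile(q[:,2],95).round(4))
    ims.append(cv2.resize(im[190:340,270:420] if n=='side' else im[120:270,110:260],(400,400),interpolation=2))
cv2.imwrite('pics/r.png',cv2.hconcat(ims))
E
python3 r.py
```

```text
gripper-> bar 0.459 0.012270851084750753 91.25090718269348 [0.4  0.96 0.09] [-1.9  1.5  4.3]
scene 195 [ 0.503  -0.2934  0.2164] about axis 0.414 far 0.06 line 0.449 ztop 0.2182
side 277 [ 0.4261 -0.3291  0.2173] about axis -2.688 far 0.061 line -2.668 ztop 0.2186
```

View pics/r.png

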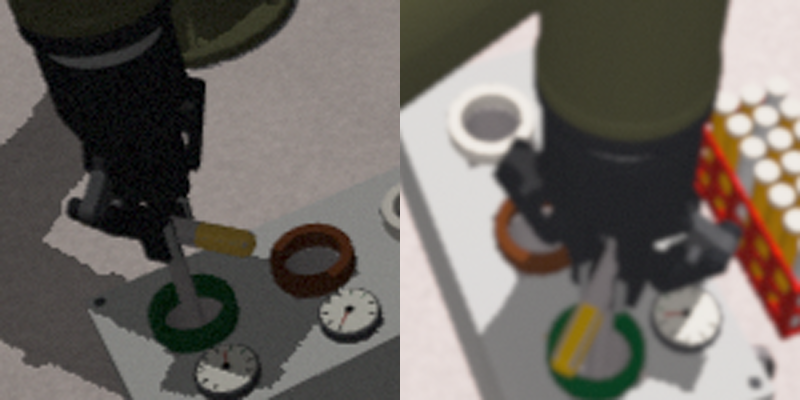

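The bar follows the gripper exactly and is home (top at 0.218), but the needle has come back to about 153°, so I follow the needle numerically. First I check the needle reader on the saved dials, then I continue anticlockwise in small steps.

```bash
cat > nd.py <<'E'
from h import *
def dial(K,R,o,im,c=(.5245,-.328),z=.125,h=.03,N=260):
    w=[[c[0]-h,c[1]+h,z],[c[0]+h,c[1]+h,z],[c[0]+h,c[1]-h,z],[c[0]-h,c[1]-h,z]]
    px=np.array([(lambda v:v[:2]/v[2])(K@(R.T@(np.array(p)-o))) for p in w],np.float32)
    M=cv2.getPerspectiveTransform(px,np.float32([[0,0],[N,0],[N,N],[0,N]])); return cv2.warpPerspective(im,M,(N,N),flags=2)
def ang(d,hub):
    f=d.astype(float); r=f[...,2]/(f[...,:2].mean(-1)+8); v,u=np.mgrid[:260,:260]; rr=np.hypot(u-hub[0],v-hub[1])
    m=(rr>12)&(rr<80)&(r>1.25)
    if m.sum()<20: return np.nan,m.sum()
    return np.degrees(np.arctan2(-(v[m]-hub[1]).mean(),(u[m]-hub[0]).mean())).round(1),m.sum()
HUB={'scene':(98,114),'side':(104,371-260)}
def needle():
    out=[]
    for n in ['scene','side']:
        K,R,o=cam(n); im,_=vision.grab_frame(n); a=ang(dial(K,R,o,im),HUB[n])[0]; out.append(round((-65-a)%360))
    return out  # degrees clockwise from shut, 170 = open
if __name__=='__main__':
    for f in ['dial','dial2']:
        a=cv2.imread(f'pics/{f}.png')
        for j,n in enumerate(['scene','side']):
            print(f,n,[ang(a[j*260:(j+1)*260,k*260:(k+1)*260],HUB[n]) for k in (0,1)])
    print(needle(),get_state()['time'])
E
python3 nd.py
```

```text
dial scene [(np.float64(-65.4), np.int64(206)), (np.float64(127.0), np.int64(126))]
dial side [(nan, np.int64(0)), (nan, np.int64(0))]
dial2 scene [(np.float64(-65.4), np.int64(206)), (np.float64(144.9), np.int64(86))]
dial2 side [(nan, np.int64(0)), (nan, np.int64(0))]Traceback (most recent call last):
  File "nd.py", line 22, in <module>
    print(needle(),get_state()['time'])
          ~~~~~~^^
  File "nd.py", line 15, in needle
    K,R,o=cam(n); im,_=vision.grab_frame(n); a=ang(dial(K,R,o,im),HUB[n])[0]; out.append(round((-65-a)%360))
                                                                                         ~~~~~^^^^^^^^^^^^^
ValueError: cannot convert float NaN to integer
```

```bash
sed -i "s/for n in \['scene','side'\]:\n        K/X/; s/    for n in \['scene','side'\]:\$/    for n in ['scene']:/" nd.py
sed -i "s/out.append(round((-65-a)%360))/out.append((-65-a)%360)/" nd.py
cat > t.py <<'E'
from l import *
from nd import needle
d=load(); xy=np.array(d['xy']); th=d['th']; print(needle())
for k in range(4):
    ctrl.movel([*xy,.160],frame=down(th+.1),max_speed=.05); th+=.1
    s=get_state(); print(round(s['time'],2),round(th,2),needle(),s['wrist_torque'].round(2),s['tcp_pos'].round(4),s['qpos'].round(2)[[2,6]])
save(xy=list(xy),z=.160,th=th)
E
python3 t.py
```

```text
[np.float64(148.9)]
32.11 2.13 [np.float64(148.9)] [0.37 0.97 0.23] [ 0.4646 -0.3098  0.1602] [-1.39  1.86]
32.41 2.23 [np.float64(149.0)] [0.46 1.   0.  ] [ 0.4646 -0.3098  0.1602] [-1.4   1.96]
32.71 2.33 [np.float64(148.4)] [0.47 0.9  0.03] [ 0.4646 -0.3098  0.1602] [-1.4   2.06]
33.01 2.43 [np.float64(149.2)] [ 0.52  0.81 -0.05] [ 0.4646 -0.3099  0.1602] [-1.4   2.16]
```

The needle holds still at 149°, so the socket is crossing its play after having slipped past a corner. I continue in fine steps and stop when the needle reaches the open end.

```bash
cat > u.py <<'E'
from l import *
from nd import needle
d=load(); xy=np.array(d['xy']); th=d['th']
for k in range(12):
    try: ctrl.movel([*xy,.160],frame=down(th+.05),max_speed=.05)
    except ctrl.Unreachable as e: print('unreach'); break
    th+=.05
    s=get_state(); a=needle()[0]; print(round(s['time'],2),round(th,2),a.round(1),s['wrist_torque'].round(2),s['qpos'].round(2)[[2,6]])
    if a>168.5: break
save(xy=list(xy),z=.160,th=th)
E
python3 u.py
```

```text
33.31 2.48 149.6 [0.59 0.61 0.03] [-1.4   2.21]
33.61 2.53 148.8 [ 0.71  0.64 -0.05] [-1.4   2.26]
33.91 2.58 149.3 [ 0.59  0.71 -0.05] [-1.4   2.31]
34.21 2.63 149.2 [ 0.67  0.77 -0.07] [-1.4   2.36]
34.51 2.68 149.1 [ 0.66  0.89 -0.06] [-1.4  2.4]
34.81 2.73 149.5 [ 0.59  0.98 -0.08] [-1.41  2.45]
35.11 2.78 149.0 [ 0.62  0.96 -0.1 ] [-1.41  2.5 ]
35.41 2.83 148.8 [ 0.65  0.98 -0.13] [-1.41  2.55]
35.71 2.88 151.2 [ 0.69  0.97 -0.2 ] [-1.41  2.6 ]
36.01 2.93 159.0 [ 0.68  1.05 -0.19] [-1.41  2.65]
36.31 2.98 163.3 [ 0.72  1.03 -0.18] [-1.41  2.7 ]
36.61 3.03 170.6 [ 0.67  1.05 -0.16] [-1.41  2.75]
```

The needle is at 170.6°, fully open. I release and lift away.

```bash
cat > v.py <<'E'
from l import *
from nd import needle
ctrl.ungrasp(); s=get_state(); print(s['time'],s['width'],s['contact_force'].round(1),s['qpos'].round(2),needle())
p=s['tcp_pos'].copy()
for z in (.20,.30):
    try: ctrl.movel([p[0],p[1],z],max_speed=.1)
    except ctrl.Unreachable as e: print('unreach',z,e); break
ctrl.pause(.3)
s=get_state(); print(s['time'],s['tcp_pos'],s['contact_force'].round(1),needle())
for n in ['scene','side']:
    K,R,o=cam(n); im,dep=vision.grab_frame(n); P=cloud(K,R,o,dep)[dep>0].reshape(-1,3)
    b=P[(np.hypot(P[:,0]-.465,P[:,1]+.31)<.075)&(abs(P[:,2]-.21)<.014)]
    print(n,len(b),cv2.minAreaRect((b[:,:2]*1000).astype(np.float32)),np.percentile(b[:,2],[50,95]))
    if n=='scene': cv2.imwrite('pics/end.png',im)
E
python3 v.py
```

```text
37.3583 0.08537088204758643 [0.7 0.1 0.3] [ 1.3   0.79 -1.41  1.73  0.81  1.34  2.75] [np.float64(169.4)]
unreach 0.3 the arm cannot follow that straight line within its joint ranges
38.2583 [ 0.46390651 -0.31018775  0.19951654] [-0.7 -1.   0.3] [np.float64(170.2)]
scene 594 ((465.15167236328125, -311.0684814453125), (120.08574676513672, 17.10386085510254), 81.75695037841797) [0.21520762 0.21817846]
side 692 ((463.4778747558594, -314.9300842285156), (111.19395446777344, 15.00914478302002), 81.4085693359375) [0.21592131 0.21806874]
```

View pics/end.png

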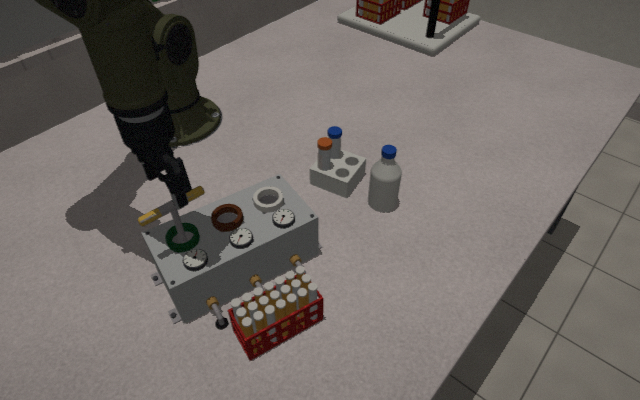

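The key stands upright in the green collar at (182,235), with its bar at (172,205) and its top at 0.218, so it is fully home. The needle reads 170°, the gripper is clear of the bar, and the tubes, bottle and rack are where they were. I hand in.

```bash
python3 -c "
from station import ticket
print(ticket.close_job())"
```

```text
the job is handed in; nothing more can be done
None
```

The job is handed in: the argon gauge reads fully open (about 170°) and the key stands released, upright and fully home on the spindle, but mid-turn the key overran the stop and slipped on the spindle, letting the valve back to about 149° before I drove it to the open stop again.

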